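# Sweep stray nuts into the bench tray

## Task

Three large hex nuts have been left lying on the bench: with the fingers, sweep them along the table through the open front of the low metal tray, until all three lie flat on the tray's floor, wholly inside and clear of the sloping front lip. Only push them, do not pick them up or lift them over the walls, and leave the oil bottle, the tally counter and the bracket assembly beside the work where they are.

Things in the scene. Friction and masses are not known exactly. Their poses are not given: they have to be found in the camera images.
- tray: Low three-sided grey sheet-metal tray fixed to the table. Origin: under the floor's centre, at table height; z up, open front to its -x. Flat floor 2 mm above the table, x -55 to +55, y -85 to +85 mm; walls 32 mm high, 2 mm thick at the back and both sides. At x -80 to -55 a lip slopes from the table up to the floor (no step). Screw tabs behind the back. A nut is inside with its centre at x > -42
- nut_0: large steel hex nut, dark, lying flat, loose, 64 g: 30 mm across flats, 34.6 mm across corners, 16 mm high. Origin: centre of its underside; z up (the nuts can also lie either side up), yaw of no importance. All three nuts are alike; they lie scattered on the open table in front of the tray's open side
- nut_1: large steel hex nut, dark, lying flat, loose, 64 g: 30 mm across flats, 34.6 mm across corners, 16 mm high. Origin: centre of its underside; z up (the nuts can also lie either side up), yaw of no importance. All three nuts are alike; they lie scattered on the open table in front of the tray's open side
- nut_2: large steel hex nut, dark, lying flat, loose, 64 g: 30 mm across flats, 34.6 mm across corners, 16 mm high. Origin: centre of its underside; z up (the nuts can also lie either side up), yaw of no importance. All three nuts are alike; they lie scattered on the open table in front of the tray's open side
- oil_bottle: small cream oil bottle with a red spout, loose, standing upright, body 41 mm in diameter and 68 mm high, 118 mm with the spout; origin at the centre of its underside, z up. Stands to one side of the nuts; not to be moved
- counter: grey round hand tally counter, 54 x 71 x 20 mm, loose, lying on its back; origin under its centre, z up. Lies to one side of the nuts; not to be moved
- bracket_assembly: dark slotted flat steel bracket with bolts and nuts fitted, 30 x 98 x 14 mm (long along its own y), loose, lying flat beside the tray's side wall at the tray's +y side; origin under its centre, z up. Its nuts belong to it: not to be moved

How it is judged (in metres and radians):
At the end, for the whole second after the job is handed in: All nuts lie still and flat (0.15 rad, either side up) on the tray floor, centres at x -42 to +45 mm, y -75 to +75 mm in its frame (wholly past the lip, within 2 mm); oil bottle (upright), tally counter and bracket assembly within 20 mm of their starts (x of nut_0 in the frame of tray between -0.042 and 0.045 m and y of nut_0 in the frame of tray between -0.075 and 0.075 m and ((height (world z) of nut_0 below 0.006 m and angle between nut_0's own z axis and vertical below 0.15 rad) or (height (world z) of nut_0 below 0.0195 m and angle between nut_0's own z axis and vertical above 2.99 rad)) and linear speed of each of nut_0, nut_1, nut_2 below 0.01 m/s and x of nut_1 in the frame of tray between -0.042 and 0.045 m and y of nut_1 in the frame of tray between -0.075 and 0.075 m and ((height (world z) of nut_1 below 0.006 m and angle between nut_1's own z axis and vertical below 0.15 rad) or (height (world z) of nut_1 below 0.0195 m and angle between nut_1's own z axis and vertical above 2.99 rad)) and x of nut_2 in the frame of tray between -0.042 and 0.045 m and y of nut_2 in the frame of tray between -0.075 and 0.075 m and ((height (world z) of nut_2 below 0.006 m and angle between nut_2's own z axis and vertical below 0.15 rad) or (height (world z) of nut_2 below 0.0195 m and angle between nut_2's own z axis and vertical above 2.99 rad)) and distance of each of oil_bottle, counter, bracket_assembly from where it was at the start of the episode below 0.02 m and angle between oil_bottle's own z axis and vertical below 0.2 rad); the robot touches nothing.
It fails at once if a nut is lifted or carried (underside centre more than 26 mm above the table) (height (world z) of any of nut_0, nut_1, nut_2 above 0.026 m).
It fails at once if the oil bottle is displaced by more than 20 mm (distance of oil_bottle from where it was at the start of the episode above 0.02 m).
It fails at once if the tally counter is displaced by more than 20 mm (distance of counter from where it was at the start of the episode above 0.02 m).
It fails at once if the bracket assembly is displaced by more than 20 mm (distance of bracket_assembly from where it was at the start of the episode above 0.02 m).
It fails at once if the oil bottle is tipped over (angle between oil_bottle's own z axis and vertical above 0.4 rad).
It also fails if it takes over 70 s, if anything falls off the work surface, if the arm or the gripper's body presses on something with over 40 N, if the wrist force passes 120 N, or if a joint passes its speed limit or range.

## Robot

A 6-joint arm with a two-finger parallel gripper is mounted at the origin on a cart in front of the work surface, level with it; the furniture and walls round the work are solid. World frame = base frame: x ahead of the robot, y to its left, z up, the work surface at z = 0. Lengths are in mm, angles in rad, forces in N, time in s.
With the tool pointing down it reaches from about 150 to 775 mm from the base axis. Payload 6.1 kg.
Tool frame: the origin (TCP) lies on the centre line of the jaws, within the pads' length; the fingertips stand 17 mm ahead of it and the grasp point (between the pads) lies 2 mm behind it (bot.tips_ahead is the z of the fingertips in the tool frame, in mm); z points along the fingers, y is the line along which they close (so a half turn about z gives the same grasp; the last joint's range is limited). The gripper opens to 85 mm and grips with 20 to 120 N. Pads are 22 mm wide; open, the fingers measure 114 mm over their backs; the gripper's body (76 mm by 85 mm) begins 54 mm behind the grasp point. The pads swing forward as they close: fully open they stand 13 mm farther back than shut.
Start: joints at [-1.181, 0.126, -0.04, 1.405, 0, 1.571], TCP at [199.494, -485.603, 248.295] pointing down, gripper open.
Joint ranges: [-2.72, 2.72], [-0.95, 1.95], [-1.27, 1.35], [-1.78, 2.02], [-1.46, 1.47], [-3.14, 3.14]. Speed limits (rad/s): [2.39, 2.39, 3.01, 3.14, 3.14, 3.14].

## Interface

Orientations are given as a unit quaternion [w, x, y, z].
In Python, from cell import bot gives the robot as it stands.
- The arm moves only by the tool servo_tool, never from a script. Its argument "motion" is one flat list of numbers, 7 for each row, row after row: the shift along the tool's x, y, z in parts of the range, where 1.0 means 100 cm, then the turn, a rotation vector about the tool's x, y, z in a scale on which 1.0 is pi rad, then the closure, from -1 (fully open) to 1 (shut). A call has exactly 10 rows; each row is the pose to reach, as a shift and turn from the pose commanded when the call began, along the tool's axes at that moment; what a row does not reach only later rows make up. A row lasts 1/8 s, in which the tool goes at most 62.5 mm and 10.7 degrees, less where a joint would pass 70% of its speed; a pose out of reach is approached as far as the arm can. A shift or turn number past 1, either way, is cut back to 1. A call with a gripper value outside its range is refused whole. The fingers move at their own pace and stop on an object; "grip_force" is the grip in N (left out, the last holds). Time passes only in rows, so rows that repeat a pose let the fingers close, or fill a call up. It gives the time, the measured TCP pose, the force, the opening and the grip force at its end, in the units of the state.
- bot.observe(): the state, without advancing time (a new reading comes with each control period).
- bot.grab_frame(name): name is "scene" or "top" or "wrist"; returns a dict with "frame" (420x560x3 uint8, blue, green, red), "vertical_fov" (degrees; the focal length in pixels is half the picture's height over the tangent of half this angle, whatever the lens; pixels are square), "cx", "cy" (the principal point, pixels), "R" (3x3) and "t" (3): a world point X has camera coordinates R X + t; the wrist camera has in their place "hand_eye" (4x4, takes a point from camera to tool coordinates, whose origin is the TCP and whose axes are the flange's). Camera axes: x right, y down, z forward; pixel columns grow to the right and rows downward; lengths in mm; the calibration is good to about 2 mm. A picture is of the moment at which its call begins: read the wrist's pose just before it. There is no depth.
- bot.job_done(): hands the job in; it is judged then, once.
The state is a dict: "clock": time; "joint_pos": joint angles; "joint_vel": joint speeds; "joint_torque": joint torques, N m; "position": TCP position; "orientation": TCP orientation; "ft_force": force on the tool from outside, world axes, zero at the start; "ft_torque": the same for the moment, N m; "finger_gap": opening from 0.0 (shut) to 1.0 (fully open); "gripper_force": force on a finger pad.
Only numpy, scipy, OpenCV 4.12 (cv2) and the standard library are available. Lean on these libraries where they do the work, as an engineer would, in place of code of your own. Each camera call takes 0.05 s, during which the arm holds its last target. There are 200 camera calls.

## Working session

There is one attempt and no reset: what is moved stays moved. The work goes in short steps, Python scripts to look and compute and a tool call to move; the robot and the scene stay as the last step left them, time stands still between calls to the robot, and variables do not carry over. Pictures are saved under pics/ and viewed, at most 10 in all, crops included, and the job is handed in when it is done.

Besides the shell and the picture viewer there is one more tool, called by a JSON object that holds its "fn" and its "kwargs", one argument or row to a line. servo_tool: Moves the arm, as the interface text tells. Its arguments: {"type":"object","properties":{"motion":{"type":"array"},"grip_force":{"type":"number"}},"required":["motion"]}

```bash
mkdir -p pics
cat > h.py <<'E'
import numpy as np, cv2
from cell import bot
def grab(n,save=None):
    f=bot.grab_frame(n)
    if save: cv2.imwrite('pics/'+save,f['frame'])
    return f
def ray(f,uv,z):
    h=f['frame'].shape[0]; fl=h/2/np.tan(np.radians(f['vertical_fov'])/2)
    R=np.array(f['R']);t=np.array(f['t'])
    d=R.T@np.array([(uv[0]-f['cx'])/fl,(uv[1]-f['cy'])/fl,1]); c=-R.T@t
    return c+d*(z-c[2])/d[2]
E
python3 - <<'E'
from h import *
s=bot.observe(); print(s['clock'],s['position'],s['orientation'],bot.tips_ahead)
a=grab('top','t0.png')
b=grab('scene','s0.png')
for f in(a,b): print(f['vertical_fov'],-np.array(f['R']).T@f['t'],np.round(f['R'],2).tolist())
E
```

```text
0.0 [ 199.35949159 -485.2546898   247.51833941] [-8.06363660e-04  9.81072889e-01  1.93637070e-01 -1.44568239e-04] 17.0
46.264612886149294 [493.29571432 124.64533364 954.17492543] [[-0.02, -1.0, 0.03], [-1.0, 0.02, -0.09], [0.09, -0.03, -1.0]]
48.650323022617805 [ 300.60028609 -420.57957835  649.10914765] [[0.88, -0.48, -0.01], [-0.36, -0.64, -0.68], [0.32, 0.6, -0.73]]
```

View pics/t0.png

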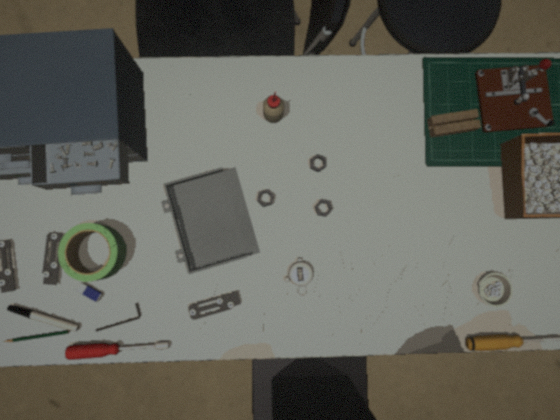

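View pics/s0.png

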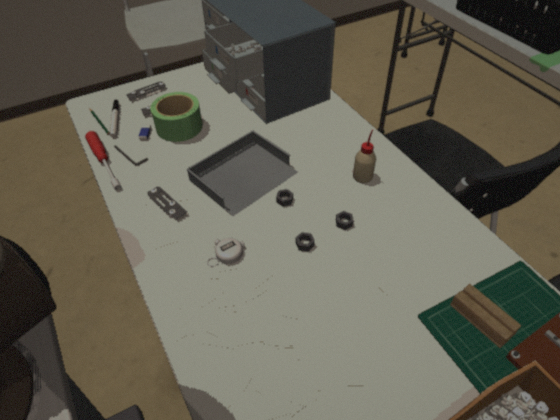

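The top view shows nuts at about (318,163), (266,198) and (323,208). The tray spans (165,184) to (259,252) and is open to the right; the bottle is at (273,107), the counter at (301,272) and the bracket at (215,304). The scene view agrees. Next I'll measure from both views.

```bash
cat > m.py <<'E'
from h import *
def nuts(f,boxes):
    g=cv2.cvtColor(f['frame'],cv2.COLOR_BGR2GRAY); out=[]
    for (u,v,w) in boxes:
        p=g[v-w:v+w,u-w:u+w]; _,m=cv2.threshold(p,0,255,cv2.THRESH_BINARY_INV+cv2.THRESH_OTSU)
        c=max(cv2.findContours(m,cv2.RETR_EXTERNAL,cv2.CHAIN_APPROX_NONE)[0],key=cv2.contourArea)
        (x,y),_r=cv2.minEnclosingCircle(c); M=cv2.moments(c)
        out.append((u-w+M['m10']/M['m00'],v-w+M['m01']/M['m00'],_r))
    return out
def tri(fa,ua,fb,ub):
    A=[];b=[]
    for f,u in((fa,ua),(fb,ub)):
        p=ray(f,u,0);q=ray(f,u,100);d=(q-p)/np.linalg.norm(q-p);P=np.eye(3)-np.outer(d,d);A.append(P);b.append(P@p)
    return np.linalg.lstsq(np.vstack(A),np.hstack(b),rcond=None)[0]
E
python3 - <<'E'
from m import *
np.set_printoptions(precision=1,suppress=True)
a=grab('top');b=grab('scene')
na=nuts(a,[(318,163,13),(266,198,13),(323,208,13)]);nb=nuts(b,[(344,220,14),(285,198,14),(305,242,14)])
for p,q in zip(na,nb): print(np.array(p),np.array(q),tri(a,p,b,q),ray(a,p,8),ray(b,q,8))
# tray by gray contour
g=cv2.cvtColor(a['frame'],cv2.COLOR_BGR2GRAY)[155:285,155:262+2]
print(g[60,::8])
_,m=cv2.threshold(g,0,255,cv2.THRESH_BINARY_INV+cv2.THRESH_OTSU)
m=cv2.morphologyEx(m,cv2.MORPH_OPEN,np.ones((15,15)))
c=max(cv2.findContours(m,0,1)[0],key=cv2.contourArea); r=cv2.minAreaRect(c)
for p in cv2.boxPoints(r): p=p+[155,155]; print('tray',p,ray(a,p,0),ray(a,p,32))
print('front pts by scene', [ray(b,p,0) for p in((235,212),(297,171))], 'back top', [ray(b,p,32) for p in((189,170),(253,133))])
print('bottle',tri(a,(274,101),b,(367,147)),'counter',ray(a,(301,272),10),ray(b,(229,250),10))
for p in((190,311),(240,297)): print('bracket',ray(a,p,7))
v=np.hstack([cv2.resize(a['frame'][150:330,150:350],None,fx=3,fy=3)]);cv2.imwrite('pics/c.png',v)
E
```

```text
[317.9 162.6   9.3] [344.3 220.6  10.4] [663.9  20.2   7.5] [662.2  21.1   8. ] [665.3  19.3   8. ]
[265.4 197.5   9.2] [284.6 197.9   9.9] [597.1 124.5   7.9] [595.8 125.    8. ] [598.3 124.    8. ]
[323.2 207.3   9.3] [305.  242.2  10.7] [575.9  12.7   6.9] [574.5  13.4   8. ] [576.8  11.5   8. ]
[138 139 129  60  97  99  97  96  94  94  97  96 138 141]
tray [161.3 183.5] [628.6 326.7   0. ] [624.  319.9  32. ]
tray [234.5 163. ] [666.1 184.    0. ] [660.3 182.   32. ]
tray [259.9 253.6] [488.1 138.    0. ] [488.2 137.5  32. ]
tray [186.7 274.1] [452.4 278.9   0. ] [453.8 273.7  32. ]
front pts by scene [array([502.3, 144.6,   0. ]), array([661.7, 185.4,   0. ])] back top [array([460.8, 263. ,  32. ]), array([622.3, 305.1,  32. ])]
bottle [766.2 104.8  78.3] counter [451.3  60.2  10. ] [452.4  60.   10. ]
bracket [383.5 272.1   7. ]
bracket [407.  177.3   7. ]
```

View pics/c.png

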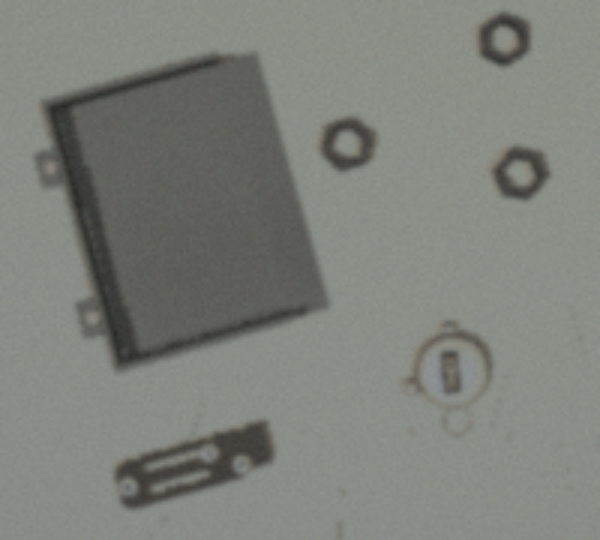

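```bash
cat >> h.py <<'E'
from scipy.spatial.transform import Rotation as Ro
C=np.array([555,236.]);yaw=np.radians(105);ex=np.array([np.cos(yaw),np.sin(yaw)]);ey=np.array([-ex[1],ex[0]])
def world(tx,ty): return C+tx*ex+ty*ey
def tray(p): d=np.array(p[:2])-C; return d@ex,d@ey
def delta(tx,ty,z):
    s=bot.observe();q=s['orientation'];R=Ro.from_quat([q[1],q[2],q[3],q[0]])
    T=Ro.from_matrix(np.c_[[*ex,0],[*(-ey),0],[0,0,-1]])
    print('cm',np.round(R.inv().apply(np.r_[world(tx,ty),z]-s['position'])/10,2),'rot',np.round((R.inv()*T).as_rotvec(),3),'at',np.round(tray(s['position']),1),np.round(s['position'],1),s['clock'],np.round(s['ft_force'],1))
E
python3 - <<'E'
from m import *
for p in((664,20),(597,124.5),(576,12.7),(766,105),(452,60),(395,225)): print(np.round(tray(p),1))
delta(-165,-12,100)
E
```

```text
[-236.9  -49.4]
[-118.6  -11.7]
[-221.1   37.5]
[-181.1 -169.9]
[-143.3  145. ]
[ 30.8 157.4]
cm [ 59.39 -36.68  14.82] rot [-1.000e-03 -1.000e-03 -1.443e+00] at [-604.8  530.2] [ 199.4 -485.4  247.8] 0.2 [ 0.2  0.1 -0.3]
```

Careful with the scale: shifts go in shares of 100 cm and turns go in shares of pi rad. That gives: 47.5 cm / 100 = 0.475, -29.3 cm / 100 = -0.293, -1.443 rad / 3.1416 = -0.4593.

{"fn": "servo_tool", "kwargs": {
  "motion": [0.047,-0.029,0,0,0,-0.0509,0.53,0.095,-0.059,0,0,0,-0.1019,0.53,0.142,-0.088,0.01,0,0,-0.1528,0.53,0.19,-0.117,0.02,0,0,-0.2037,0.53,0.237,-0.146,0.03,0,0,-0.2546,0.53,0.285,-0.176,0.04,0,0,-0.3056,0.53,0.332,-0.205,0.05,0,0,-0.3565,0.53,0.38,-0.234,0.06,0,0,-0.4074,0.53,0.427,-0.264,0.07,0,0,-0.4584,0.53,0.475,-0.293,0.08,0,0,-0.4593,0.53],
  "grip_force": 20
}}

```text
clock: 1.45
position: [528.3, -32.3, 167.9]
orientation: [0.0, 0.608, 0.794, -0.0]
ft_force: [0.5, -0.6, 0.5]
finger_gap: 0.236
gripper_force: 0.0
```

Run:
```python
from h import *
delta(-165,-12,100); print(bot.observe()['finger_gap'],bot.observe()['joint_pos'])
```

```text
cm [ 8.71 10.74  6.79] rot [0.    0.    0.002] at [-252.3   95.3] [528.3 -32.3 167.9] 1.45 [ 0.5 -0.6  0.5]
0.2362171686625155 [-6.10169791e-02  1.45427721e-01 -1.92916126e-01  1.23230820e+00
 -1.85024764e-04  1.24614429e+00]
```

Scaled: 10.7 cm / 100 = 0.107, 8.7 cm / 100 = 0.087.

{"fn": "servo_tool", "kwargs": {
  "motion": [0.022,0.027,0.01,0,0,0,0.53,0.044,0.054,0.02,0,0,0,0.53,0.066,0.081,0.03,0,0,0,0.53,0.087,0.107,0.04,0,0,0,0.53,0.087,0.107,0.06,0,0,0,0.53,0.087,0.107,0.08,0,0,0,0.53,0.087,0.107,0.08,0,0,0,0.53,0.087,0.107,0.08,0,0,0,0.53,0.087,0.107,0.08,0,0,0,0.53,0.087,0.107,0.08,0,0,0,0.53]
}}

```text
clock: 2.7
position: [608.7, 77.6, 89.1]
orientation: [0.0, 0.609, 0.793, 0.0]
ft_force: [-0.8, 0.3, -0.0]
finger_gap: 0.231
gripper_force: 0.0
```

Run:
```python
from h import *
delta(-165,-12,24); f=grab('wrist','w1.png')
grab('scene','s1.png')
```

```text
cm [0.19 0.1  6.51] rot [0.001 0.    0.   ] at [-166.9  -10.9] [608.7  77.6  89.1] 2.7 [-0.8  0.3 -0. ]
```

View pics/w1.png

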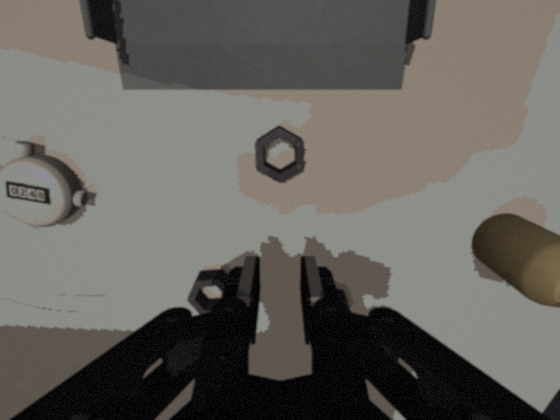

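Wrist view: the tray front edge runs level from (123,88) to (405,88). nut_1 at (280,154) is centred between the fingers. Yaw and offsets are confirmed, so I'll descend and push.

Scaled: 6.5 cm / 100 = 0.065, 2.4 cm / 100 = 0.024.

{"fn": "servo_tool", "kwargs": {
  "motion": [0,0,0.02,0,0,0,0.53,0,0,0.04,0,0,0,0.53,0,0,0.057,0,0,0,0.53,0,0,0.065,0,0,0,0.53,0.008,0,0.065,0,0,0,0.53,0.016,0,0.065,0,0,0,0.53,0.024,0,0.065,0,0,0,0.53,0.034,0,0.065,0,0,0,0.53,0.044,0,0.065,0,0,0,0.53,0.054,0,0.065,0,0,0,0.53]
}}

```text
clock: 4.05
position: [594.4, 130.4, 23.6]
orientation: [0.0, 0.609, 0.793, 0.0]
ft_force: [1.7, -2.2, 1.9]
finger_gap: 0.235
gripper_force: 1.1
```

Run:
```python
from h import *
delta(-5,-12,24)
```

```text
cm [10.72  0.13 -0.04] rot [0.001 0.001 0.   ] at [-112.2  -10.7] [594.4 130.4  23.6] 4.05 [ 1.7 -2.2  1.9]
```

Scaled: 10.6 cm / 100 = 0.106, 2.2 cm / 100 = 0.022.

{"fn": "servo_tool", "kwargs": {
  "motion": [0.011,0,0,0,0,0,0.53,0.022,0,0,0,0,0,0.53,0.033,0,0,0,0,0,0.53,0.044,0,0,0,0,0,0.53,0.055,0,0,0,0,0,0.53,0.066,0,0,0,0,0,0.53,0.077,0,0,0,0,0,0.53,0.088,0,0,0,0,0,0.53,0.098,0,0,0,0,0,0.53,0.106,0,0,0,0,0,0.53]
}}

```text
clock: 5.3
position: [566.6, 232.9, 23.2]
orientation: [-0.0, 0.609, 0.793, -0.0]
ft_force: [0.6, -1.7, 1.0]
finger_gap: 0.233
gripper_force: 1.0
```

Scaled: -20 cm / 100 = -0.2, -18 cm / 100 = -0.18.

{"fn": "servo_tool", "kwargs": {
  "motion": [0,0,0,0,0,0,0.53,-0.01,0,0,0,0,0,0.53,-0.03,0,0,0,0,0,0.53,-0.03,0,-0.02,0,0,0,0.53,-0.03,0,-0.05,0,0,0,0.53,-0.06,0,-0.08,0,0,0,0.53,-0.1,0,-0.09,0,0,0,0.53,-0.14,0,-0.09,0,0,0,0.53,-0.18,0,-0.09,0,0,0,0.53,-0.2,0,-0.09,0,0,0,0.53]
}}

```text
clock: 6.55
position: [618.9, 35.7, 113.3]
orientation: [0.0, 0.61, 0.792, -0.0]
ft_force: [0.9, 0.1, -1.1]
finger_gap: 0.235
gripper_force: 0.0
```

Run:
```python
from h import *
delta(-290,-49,112); grab('wrist','w2.png')
grab('top')
```

```text
cm [-7.99  3.93  0.13] rot [-0.     0.    -0.003] at [-210.    -9.9] [618.9  35.7 113.3] 6.55 [ 0.9  0.1 -1.1]
```

View pics/w2.png

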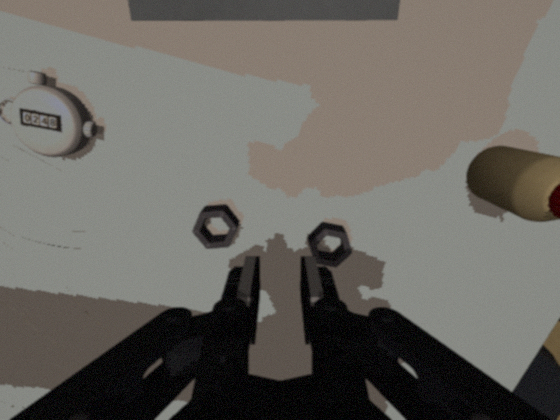

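The two remaining nuts are at (217,227) and (329,243), untouched. nut_1 has left the table view and should be in the tray. Next is nut_0.

Scaled: 8.9 cm / 100 = 0.089, 3.9 cm / 100 = 0.039.

{"fn": "servo_tool", "kwargs": {
  "motion": [-0.03,0.015,0,0,0,0,0.53,-0.06,0.03,0,0,0,0,0.53,-0.08,0.039,0,0,0,0,0.53,-0.08,0.039,0.02,0,0,0,0.53,-0.08,0.039,0.045,0,0,0,0.53,-0.08,0.039,0.07,0,0,0,0.53,-0.08,0.039,0.084,0,0,0,0.53,-0.08,0.039,0.089,0,0,0,0.53,-0.075,0.039,0.089,0,0,0,0.53,-0.065,0.039,0.089,0,0,0,0.53]
}}

```text
clock: 7.9
position: [673.8, -13.3, 25.4]
orientation: [0.001, 0.609, 0.793, 0.001]
ft_force: [-1.1, -0.6, -0.1]
finger_gap: 0.235
gripper_force: 0.0
```

Run:
```python
from h import *
delta(-13,-49,24)
```

```text
cm [25.86 -0.13  0.13] rot [ 0.002  0.    -0.   ] at [-271.6  -50.2] [673.8 -13.3  25.4] 7.9 [-1.1 -0.6 -0.1]
```

Scaled: 12 cm / 100 = 0.12, 10.5 cm / 100 = 0.105.

{"fn": "servo_tool", "kwargs": {
  "motion": [0.006,0,0,0,0,0,0.53,0.012,0,0,0,0,0,0.53,0.02,0,0,0,0,0,0.53,0.031,0,0,0,0,0,0.53,0.045,0,0,0,0,0,0.53,0.06,0,0,0,0,0,0.53,0.075,0,0,0,0,0,0.53,0.09,0,0,0,0,0,0.53,0.105,0,0,0,0,0,0.53,0.12,0,0,0,0,0,0.53]
}}

```text
clock: 9.15
position: [641.9, 103.3, 24.4]
orientation: [0.0, 0.609, 0.793, 0.0]
ft_force: [-0.1, -1.9, 2.8]
finger_gap: 0.236
gripper_force: 0.9
```

Scaled: 13.7 cm / 100 = 0.137, 13 cm / 100 = 0.13.

{"fn": "servo_tool", "kwargs": {
  "motion": [0.015,0,0,0,0,0,0.53,0.03,0,0,0,0,0,0.53,0.045,0,0,0,0,0,0.53,0.06,0,0,0,0,0,0.53,0.075,0,0,0,0,0,0.53,0.09,0,0,0,0,0,0.53,0.105,0,0,0,0,0,0.53,0.12,0,0,0,0,0,0.53,0.13,0,0,0,0,0,0.53,0.137,0,0,0,0,0,0.53]
}}

```text
clock: 10.4
position: [606.4, 235.2, 24.2]
orientation: [-0.0, 0.609, 0.794, -0.0]
ft_force: [0.5, -2.2, 1.0]
finger_gap: 0.236
gripper_force: 1.2
```

{"fn": "servo_tool", "kwargs": {
  "motion": [0,0,0,0,0,0,0.53,-0.01,0,0,0,0,0,0.53,-0.03,0,0,0,0,0,0.53,-0.03,0,-0.02,0,0,0,0.53,-0.03,0,-0.05,0,0,0,0.53,-0.06,-0.01,-0.08,0,0,0,0.53,-0.1,-0.03,-0.09,0,0,0,0.53,-0.14,-0.05,-0.09,0,0,0,0.53,-0.18,-0.07,-0.09,0,0,0,0.53,-0.2,-0.08,-0.09,0,0,0,0.53]
}}

```text
clock: 11.65
position: [580.5, 17.4, 114.4]
orientation: [0.0, 0.61, 0.792, -0.0]
ft_force: [0.2, -0.1, -0.5]
finger_gap: 0.236
gripper_force: 0.0
```

Run:
```python
from h import *
delta(-270,37,112); f=grab('top'); cv2.imwrite('pics/t2.png',cv2.resize(f['frame'][90:330,140:400],None,fx=2.4,fy=2.4))
```

```text
cm [-5.23 -0.49  0.24] rot [-0.     0.    -0.003] at [-217.8   31.9] [580.5  17.4 114.4] 11.65 [ 0.2 -0.1 -0.5]
```

View pics/t2.png

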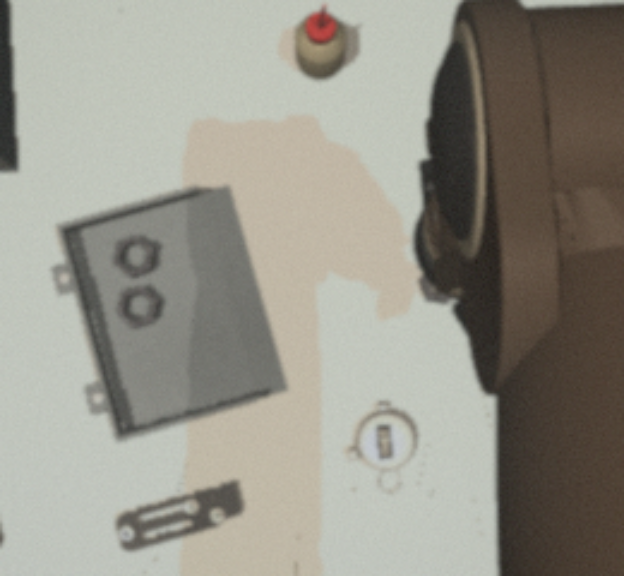

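Two nuts lie in the tray at crop (138,256) and (141,306), well inside. The bottle, counter and bracket haven't moved. Last is nut_2.

Scaled: 9 cm / 100 = 0.09, 8.5 cm / 100 = 0.085.

{"fn": "servo_tool", "kwargs": {
  "motion": [-0.02,-0.002,0,0,0,0,0.53,-0.04,-0.004,0,0,0,0,0.53,-0.052,-0.005,0,0,0,0,0.53,-0.052,-0.005,0.02,0,0,0,0.53,-0.052,-0.005,0.045,0,0,0,0.53,-0.052,-0.005,0.07,0,0,0,0.53,-0.052,-0.005,0.085,0,0,0,0.53,-0.052,-0.005,0.09,0,0,0,0.53,-0.048,-0.005,0.09,0,0,0,0.53,-0.04,-0.005,0.09,0,0,0,0.53]
}}

```text
clock: 12.95
position: [587.3, -19.0, 25.3]
orientation: [0.001, 0.609, 0.793, 0.001]
ft_force: [0.1, -0.5, -0.1]
finger_gap: 0.235
gripper_force: 0.0
```

Run:
```python
from h import *
delta(-13,37,24)
```

```text
cm [24.17 -0.23  0.12] rot [ 0.002  0.    -0.   ] at [-254.7   34.8] [587.3 -19.   25.3] 12.95 [ 0.1 -0.5 -0.1]
```

Scaled: 11.5 cm / 100 = 0.115, 10.5 cm / 100 = 0.105.

{"fn": "servo_tool", "kwargs": {
  "motion": [0.006,-0.002,0,0,0,0,0.53,0.012,-0.002,0,0,0,0,0.53,0.02,-0.002,0,0,0,0,0.53,0.031,-0.002,0,0,0,0,0.53,0.045,-0.002,0,0,0,0,0.53,0.06,-0.002,0,0,0,0,0.53,0.075,-0.002,0,0,0,0,0.53,0.09,-0.002,0,0,0,0,0.53,0.105,-0.002,0,0,0,0,0.53,0.115,-0.002,0,0,0,0,0.53]
}}

```text
clock: 14.2
position: [554.7, 92.3, 24.3]
orientation: [0.0, 0.608, 0.794, -0.0]
ft_force: [-0.7, -1.7, 0.3]
finger_gap: 0.23
gripper_force: 0.8
```

Scaled: 12.3 cm / 100 = 0.123, 11.6 cm / 100 = 0.116.

{"fn": "servo_tool", "kwargs": {
  "motion": [0.013,0,0,0,0,0,0.53,0.026,0,0,0,0,0,0.53,0.039,0,0,0,0,0,0.53,0.052,0,0,0,0,0,0.53,0.065,0,0,0,0,0,0.53,0.078,0,0,0,0,0,0.53,0.091,0,0,0,0,0,0.53,0.104,0,0,0,0,0,0.53,0.116,0,0,0,0,0,0.53,0.123,0,0,0,0,0,0.53]
}}

```text
clock: 15.45
position: [523.4, 210.8, 24.9]
orientation: [0.001, 0.609, 0.793, 0.0]
ft_force: [0.6, -4.0, 5.0]
finger_gap: 0.237
gripper_force: 4.2
```

Scaled: -20 cm / 100 = -0.2, -18 cm / 100 = -0.18.

{"fn": "servo_tool", "kwargs": {
  "motion": [0,0,0,0,0,0,0.53,-0.01,0,0,0,0,0,0.53,-0.03,0,0,0,0,0,0.53,-0.03,0,-0.02,0,0,0,0.53,-0.03,0,-0.05,0,0,0,0.53,-0.06,0,-0.08,0,0,0,0.53,-0.1,0,-0.09,0,0,0,0.53,-0.14,0,-0.09,0,0,0,0.53,-0.18,0,-0.09,0,0,0,0.53,-0.2,0,-0.09,0,0,0,0.53]
}}

```text
clock: 16.7
position: [574.9, 14.1, 113.9]
orientation: [-0.0, 0.61, 0.793, -0.0]
ft_force: [-0.5, 0.0, -0.2]
finger_gap: 0.236
gripper_force: 0.0
```

Run:
```python
from h import *
delta(-270,37,112); f=grab('top'); cv2.imwrite('pics/t3.png',cv2.resize(f['frame'][90:330,140:400],None,fx=2.4,fy=2.4))
```

```text
cm [-5.05  0.14  0.18] rot [-0.001 -0.    -0.003] at [-219.5   38.3] [574.9  14.1 113.9] 16.7 [-0.5  0.  -0.2]
```

View pics/t3.png

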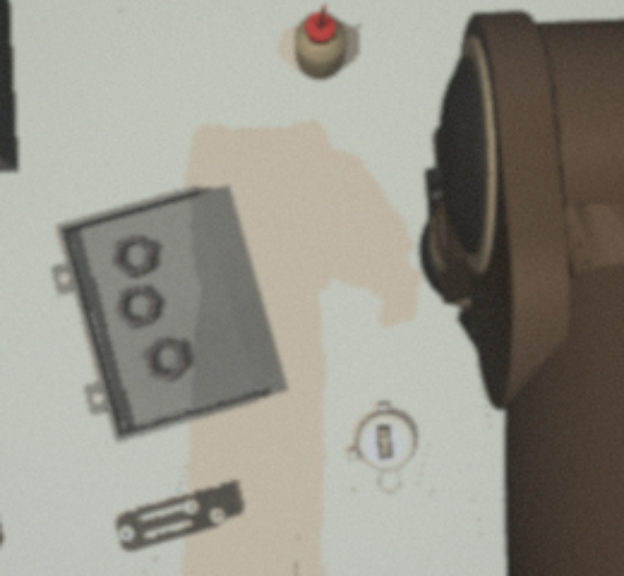

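All three nuts are in the tray, at crop (138,256), (141,306) and (169,358). I'll check the numbers and hand in only if they pass.

Run:
```python
from h import *
f=grab('top'); ok=True
for u,v in((138,256),(141,306),(169,358)):
    x,y=tray(ray(f,(140+u/2.4,90+v/2.4),10)); print(round(x),round(y)); ok&=-34<x<45 and abs(y)<72
if ok: print(bot.job_done())
```

```text
7 -49
16 -9
5 37
the job is handed in; nothing more can be done
None
```

All three nuts were swept onto the tray floor, measured from the top view at tray x +5 to +16 mm and y −49, −9 and +37 mm. The bottle, counter and bracket look unmoved in that view, and the job was handed in at about 17 s; no verdict came back.

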